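Set out the cooking things in order between bowl and tin

TASK

Set out the four cooking things on the row of four coasters, one standing upright in the middle of each, in this order from the white bowl at one end of the row to the squat tin at the other: the wooden mill on the coaster next to the bowl, the spice jar beside the mill, the garlic bulb, stem up, beside the jar, and the kitchen timer between the garlic and the tin. Leave the bowl and the tin where they stand and knock nothing over.

Things in the scene. Friction and masses are not known exactly. Their poses are not given: they have to be found in the camera images.
- mill: pale turned wooden salt or pepper mill, the tallest of the four: 164 mm high, foot 53 mm across up to 30 mm high; its head, 40 to 43 mm across from 116 to 155 mm high, is fixed to the body and good to grip; small metal knob on top; loose, about 0.2 kg; origin at the centre of its underside, z up when it stands
- spice_jar: small glass spice jar with a screwed-on cap: 106 mm high, body 42 mm across, cap 45 mm across from 85 mm up; loose, about 0.1 kg; origin at the centre of its underside, z up when it stands
- garlic: whole garlic bulb: about 60 x 57 mm and 58 mm high with its short stem upward, widest about 25 mm up; loose, about 40 g; origin at the centre of its underside, z up when it stands
- timer: round wind-up kitchen timer, 64 mm across and 58 mm high: base up to 22 mm, dial from 23 to 46 mm high, on top an upright grip bar 52 mm long (along its x) and 8 mm thick, from 44 to 58 mm high; the dial is stiff and does not turn; can be gripped round the body or by the bar; loose, about 85 g; origin at the centre of its underside, z up when it stands
- coaster_0: round dark wooden coaster with a grey felt inlay, 80 mm across, 6 mm thick, fixed to the worktop; origin at the centre of its underside. The four coasters are identical and form a row that runs roughly left to right, about 95 mm apart, turned up to about 15 degrees; a wall cabinet hangs 0.61 m above the worktop over the row, so lift things only as high as needed there; this is the leftmost (largest y) one
- coaster_1: round dark wooden coaster with a grey felt inlay, 80 mm across, 6 mm thick, fixed to the worktop; origin at the centre of its underside. The four coasters are identical and form a row that runs roughly left to right, about 95 mm apart, turned up to about 15 degrees; a wall cabinet hangs 0.61 m above the worktop over the row, so lift things only as high as needed there; this is the second from the left one
- coaster_2: round dark wooden coaster with a grey felt inlay, 80 mm across, 6 mm thick, fixed to the worktop; origin at the centre of its underside. The four coasters are identical and form a row that runs roughly left to right, about 95 mm apart, turned up to about 15 degrees; a wall cabinet hangs 0.61 m above the worktop over the row, so lift things only as high as needed there; this is the third from the left one
- coaster_3: round dark wooden coaster with a grey felt inlay, 80 mm across, 6 mm thick, fixed to the worktop; origin at the centre of its underside. The four coasters are identical and form a row that runs roughly left to right, about 95 mm apart, turned up to about 15 degrees; a wall cabinet hangs 0.61 m above the worktop over the row, so lift things only as high as needed there; this is the rightmost (smallest y) one
- bowl: small white bowl, empty, 116 mm across the rim, 51 mm high; it stands at one end of the coaster row, either left or right (bowl and tin at opposite ends), centre about 115 mm beyond the centre of the last coaster; loose, not to be moved; origin at the centre of its underside
- tin: squat round food tin, 75 mm across, 58 mm high; it stands at one end of the coaster row, either left or right (bowl and tin at opposite ends), centre about 115 mm beyond the centre of the last coaster; loose, not to be moved; origin at the centre of its underside
Things that resemble listed ones, but are neither listed nor needed, are in the scene too. Of the things like the spice_jar, leave any that is blue; of the rest the smaller one is meant.

How it is judged:
At the end, for the whole second after the job is handed in: From the bowl to the tin the coasters carry mill, spice jar, garlic, timer, each within 15 mm of the coaster's centre, resting on it (underside 3 to 12 mm up, garlic to 20), at rest, tilted under 0.15 rad (garlic 0.5); bowl and tin within 20 mm of their start (((horizontal distance between bowl and coaster_0 below 0.2 m and horizontal distance between mill and coaster_0 below 0.015 m and horizontal distance between spice_jar and coaster_1 below 0.015 m and horizontal distance between garlic and coaster_2 below 0.015 m and horizontal distance between timer and coaster_3 below 0.015 m) or (horizontal distance between bowl and coaster_3 below 0.2 m and horizontal distance between mill and coaster_3 below 0.015 m and horizontal distance between spice_jar and coaster_2 below 0.015 m and horizontal distance between garlic and coaster_1 below 0.015 m and horizontal distance between timer and coaster_0 below 0.015 m)) and height (world z) of mill between 0.003 and 0.012 m and linear speed of each of mill, spice_jar, garlic, timer below 0.01 m/s and angle between each of mill, spice_jar, timer's own z axis and vertical below 0.15 rad and height (world z) of spice_jar between 0.003 and 0.012 m and height (world z) of garlic between 0.003 and 0.02 m and angle between garlic's own z axis and vertical below 0.5 rad and height (world z) of timer between 0.003 and 0.012 m and distance of each of bowl, tin from where it was at the start of the episode below 0.02 m); the robot touches nothing.
It fails at once if the mill or the spice jar is knocked over (angle between any of mill, spice_jar's own z axis and vertical above 0.8 rad).
It fails at once if the bowl or the tin is pushed away or knocked over (distance of any of bowl, tin from where it was at the start of the episode above 0.03 m or angle between any of bowl, tin's own z axis and vertical above 0.8 rad).
It also fails if it takes over 96 s, if anything falls off the work surface, if the arm or the gripper's body presses on something with over 40 N, if the wrist force passes 120 N, or if a joint passes its speed limit or range.

ROBOT

A 6-joint arm with a two-finger parallel gripper is mounted at the origin on a cart in front of the work surface, level with it; the furniture and walls round the work are solid. World frame = base frame: x ahead of the robot, y to its left, z up, the work surface at z = 0. Lengths are in m, angles in rad, forces in N, time in s.
With the tool pointing down it reaches from about 0.4 to 0.925 m from the base axis. Payload 12.5 kg.
Tool frame: the origin (TCP) lies midway between the tips of the shut fingers; the grasp point (between the pads) lies 19 mm behind it; z points along the fingers, y is the direction in which the jaws open and shut (so a half turn about z gives the same grasp; the last joint's range is limited). The gripper opens to 95 mm and grips with 3 to 60 N. Pads are 20 mm wide; open, the fingers measure 119 mm over their backs; the gripper's body (75 mm by 180 mm) begins 59 mm behind the grasp point.
Start: joints at [-1.381, 0.491, 1.559, -0, 1.092, -0.106], TCP at [0.182, -0.598, 0.215] pointing down, gripper open.
Joint ranges: [-3.1, 3.1], [-0.84, 2.19], [0.05, 2.79], [-1.13, 4.28], [0.06, 2.93], [-2.69, 2.69]. Speed limits (rad/s): [2.22, 2.22, 2.79, 3.14, 3.14, 3.14].

INTERFACE

Orientations are given as [roll, pitch, yaw] about the fixed x, y, z axes, in that order (R = Rz(yaw) Ry(pitch) Rx(roll)).
In Python, from cell import arm gives the robot as it stands.
- The arm moves only by the tool carry_out, never from a script. Its argument "steps" is a list of rows, each a list of 5 numbers: the opening, from 0 (shut) to 1 (fully open), then the shift along the tool's x, y, z in units of 25 mm (1.0 is 25 mm), then the turn about the tool's z in units of 5 degrees (1.0 is 5 degrees). A call has 1 to 10 rows; each row shifts and turns the commanded pose from where the row before left it, along the tool's axes as they then stand; what a row does not reach is not made up. A row lasts 1/12 s, in which the tool goes at most 41.7 mm and 7.16 degrees, less where a joint would pass 70% of its speed; a pose out of reach is approached as far as the arm can. A call is refused whole if a number of a shift passes 1 or a number of a turn 1, either way. A call with a gripper value outside its range is refused whole. The fingers move at their own pace and stop on an object; the grip force is fixed at half the most. Time passes only in rows, so rows that do not move let the fingers close. It gives the time, the measured TCP pose, the force and the opening at its end, in the units of the state.
- arm.sense(): the state, without advancing time (a new reading comes with each control period).
- arm.snapshot(name): name is "scene" or "side" or "wrist"; returns a dict with "color" (480x640x3 uint8, blue, green, red), "K" (3x3 intrinsics, pixels), "R" (3x3) and "t" (3): a world point X has camera coordinates R X + t; the wrist camera has in their place "hand_eye" (4x4, takes a point from camera to tool coordinates, whose origin is the TCP and whose axes are the flange's). Camera axes: x right, y down, z forward; pixel columns grow to the right and rows downward; lengths in m; the calibration is good to about 2 mm. A picture is of the moment at which its call begins: read the wrist's pose just before it. There is no depth.
- arm.hand_in(): hands the job in, once; it reports no verdict.
The state is a dict: "t": time; "q": joint angles; "dq": joint speeds; "tau": joint torques, N m; "tcp_pos": TCP position; "tool_rot": TCP orientation; "wrist_force": force on the tool from outside, world axes, zero at the start; "wrist_torque": the same for the moment, N m; "finger_gap": finger opening in m.
Only numpy, scipy, OpenCV 4.12 (cv2) and the standard library are available. Lean on these libraries where they do the work, as an engineer would, in place of code of your own. Each camera call takes 0.05 s, during which the arm holds its last target. There are 200 camera calls.

## Working session

There is one attempt and no reset: what is moved stays moved. The work goes in short steps, Python scripts to look and compute and a tool call to move; the robot and the scene stay as the last step left them, time stands still between calls to the robot, and variables do not carry over. Pictures are saved under pics/ and viewed, about 12 in all and at most 16, crops included, and the job is handed in when it is done.

Besides the shell and the picture viewer there is one more tool, called after "Call:" as name([rows], argument=value, ...), one row to a line, values as JSON. carry_out: Moves the arm, as the interface text tells. Its arguments: {"type":"object","properties":{"steps":{"type":"array","items":{"type":"array","items":{"type":"number"}}}},"required":["steps"]}

```bash
mkdir -p pics; ls
cat > h.py <<'E'
import cv2,numpy as np
from cell import arm
def snap(n,f):
    s=arm.sense(); d=arm.snapshot(n); cv2.imwrite('pics/'+f+'.png',d['color'])
    np.savez('pics/'+f+'.npz',**{k:v for k,v in d.items() if k!='color'},tcp=s['tcp_pos'],rot=s['tool_rot']); return d
E
python3 - <<'E'
from h import *
a=snap('scene','s0');b=snap('side','d0');c=snap('wrist','w0')
for d in(a,b,c):print({k:np.round(v,3).tolist() for k,v in d.items() if k!='color'})
print(arm.sense())
E
```

```text
pics
{'K': [[484.153, 0.0, 314.862], [0.0, 484.153, 234.716], [0.0, 0.0, 1.0]], 'R': [[-0.522, -0.853, -0.013], [-0.756, 0.47, -0.456], [0.395, -0.228, -0.89]], 't': [0.276, 0.446, 0.968]}
{'K': [[592.874, 0.0, 314.463], [0.0, 592.874, 228.848], [0.0, 0.0, 1.0]], 'R': [[0.996, -0.087, 0.006], [-0.071, -0.846, -0.529], [0.051, 0.526, -0.849]], 't': [-0.551, 0.045, 1.15]}
{'K': [[330.666, 0.0, 321.375], [0.0, 330.666, 240.049], [0.0, 0.0, 1.0]], 'hand_eye': [[0.001, -0.968, -0.251, 0.071], [1.0, 0.001, -0.001, -0.0], [0.001, -0.251, 0.968, -0.17], [0.0, 0.0, 0.0, 1.0]]}
{'t': 0.15, 'q': array([-1.38063437e+00,  4.91420471e-01,  1.55929055e+00,  9.93967308e-06,
        1.09169909e+00, -1.05589471e-01]), 'dq': array([ 0.00118875, -0.00150447, -0.00158127,  0.00116091, -0.00088528,
       -0.0017124 ]), 'tau': array([ 1.28166481e-03, -6.12897491e+01, -2.58277595e+01,  6.92809839e-02,
        4.73135314e-02, -7.30507213e-05]), 'tcp_pos': array([ 0.18216031, -0.59769051,  0.21420289]), 'tool_rot': array([-3.14078068e+00, -9.49220094e-05,  2.95746808e-01]), 'wrist_force': array([ 0.79999354, -0.15248405,  0.07924626]), 'wrist_torque': array([-0.02856419,  0.01661407,  0.00490359]), 'finger_gap': 0.09538525584082275}
```

View pics/s0.png

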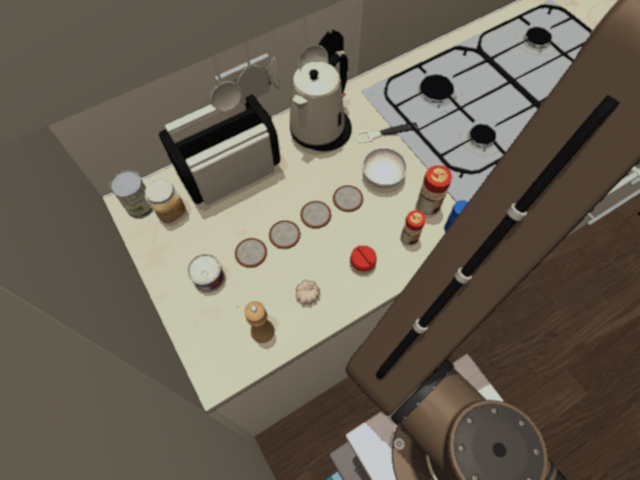

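View pics/d0.png

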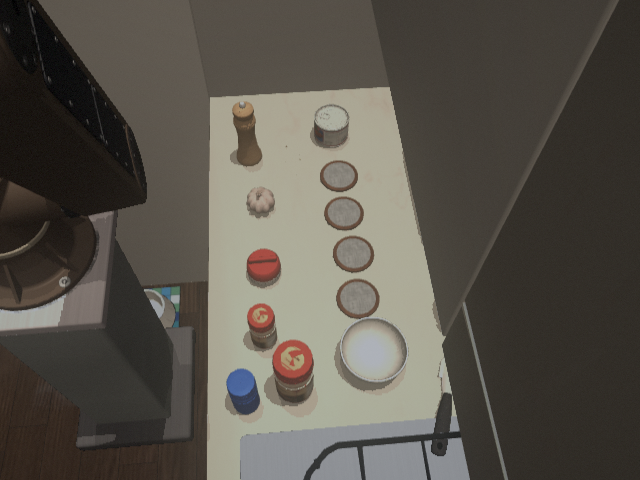

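The scene view shows tin (206,272), coasters (251,252), (285,234), (316,214), (348,198), bowl (384,168), mill (257,315), garlic (308,292) and timer (363,259). The side view shows the bowl at the low-y end, so the mill goes to coaster_3 and the timer to coaster_0.

Jar candidates in scene pixels are small red-cap (414,226), large red-cap (436,190) and blue (458,215). Blue is excluded and the smaller of the rest is meant, so I choose (414,226). I'll check that in an enlarged crop.

Run:
```python
import cv2
a=cv2.imread('pics/s0.png');cv2.imwrite('pics/s0c.png',cv2.resize(a[155:355,200:460],None,fx=3,fy=3,interpolation=cv2.INTER_CUBIC))
a=cv2.imread('pics/d0.png');cv2.imwrite('pics/d0c.png',cv2.resize(a[85:360,220:420],None,fx=2,fy=2,interpolation=cv2.INTER_CUBIC))
```

```text
(no output)
```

View pics/s0c.png

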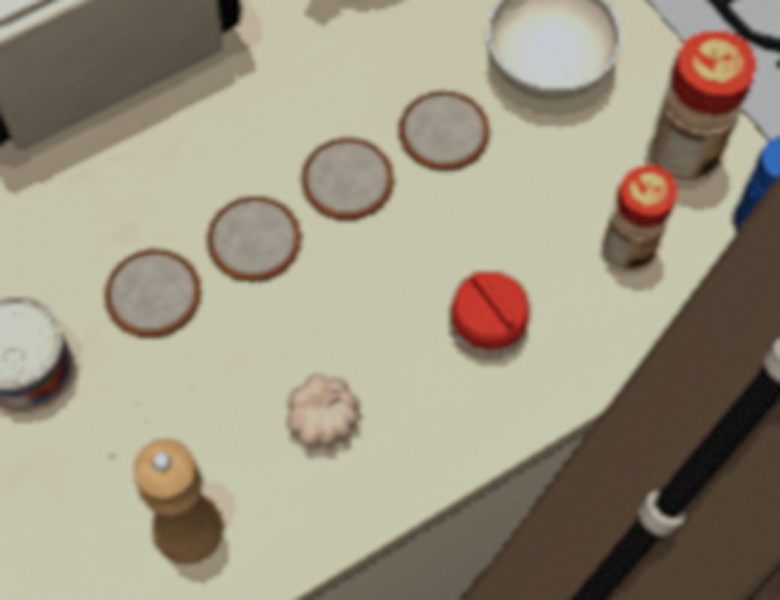

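View pics/d0c.png

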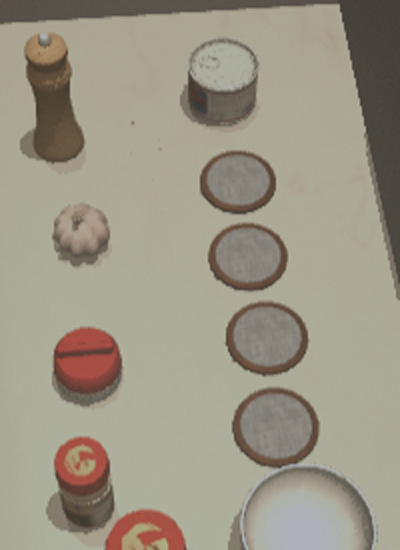

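The crops confirm the jar as the small red-cap one, at crop (647,190); the larger red one is at (715,62). Coasters, mill knob and timer bar are clear in both views.

Run:
```python
from h import *
a=np.load('pics/s0.npz');b=np.load('pics/d0.npz')
P=lambda d:d['K']@np.c_[d['R'],d['t']]
pts=dict(c0=(153,292,238,181),c1=(254,238,248,256),c2=(348,178,267,338),c3=(444,130,276,426),mill=(161,461,45,38),jar=(648,190,82,463),garlic=(327,408,80,227),timer=(492,303,86,350))
def proj(d,X):
    x=d['K']@(d['R']@X+d['t']);return x[:2]/x[2]
for k,(u,v,p,q) in pts.items():
    x1=np.array([200+u/3,155+v/3])-.33;x2=np.array([220+p/2,85+q/2])-.25
    X=cv2.triangulatePoints(P(a),P(b),x1,x2)[:,0];X=X[:3]/X[3]
    r=max(np.hypot(*X[:2]),0)
    print(k,X.round(4),'err',(proj(a,X)-x1).round(1),(proj(b,X)-x2).round(1),'r',r.round(3))
```

```text
c0 [0.6148 0.132  0.0037] err [-0.4 -0.4] [-0.4  0.3] r 0.629
c1 [0.6146 0.0378 0.0028] err [-0.4 -0.4] [-0.4  0.3] r 0.616
c2 [ 0.6223 -0.058   0.0024] err [-0.4 -0.3] [-0.4  0.2] r 0.625
c3 [ 0.6189 -0.1522  0.0032] err [-0.5 -0.4] [-0.5  0.3] r 0.637
mill [0.429  0.2019 0.1596] err [-0.6 -0.5] [-0.5  0.3] r 0.474
jar [ 0.4441 -0.2174  0.102 ] err [-0.4 -0.3] [-0.4  0.2] r 0.494
garlic [0.4475 0.0685 0.0296] err [-0.9 -0.7] [-0.7  0.4] r 0.453
timer [ 0.4484 -0.0815  0.0465] err [-0.9 -0.6] [-0.8  0.4] r 0.456
```

Run:
```python
from h import *
a=np.load('pics/s0.npz');b=np.load('pics/d0.npz')
P=lambda d:d['K']@np.c_[d['R'],d['t']]
X=cv2.triangulatePoints(P(a),P(b),np.array([200+718/3,155+60/3]),np.array([293.,355]))[:,0];print('bigjar',X[:3]/X[3])
for n,d,p in(('toaster',a,(207,203)),('toaster',a,(273,170)),('tin',a,(206,283)),('bowl',a,(383,178)),('barA',b,(248,261)),('barB',b,(277.5,259))):
    z=.058 if 'bar' in n else 0
    r=d['R'].T@np.linalg.inv(d['K'])@np.array([*p,1]);c=-d['R'].T@d['t'];print(n,(c+r*(z-c[2])/r[2]).round(3))
```

```text
bigjar [ 0.49066364 -0.30601237  0.15021186]
toaster [0.798 0.161 0.   ]
toaster [ 0.797 -0.033  0.   ]
tin [0.599 0.259 0.   ]
bowl [ 0.621 -0.266  0.   ]
barA [ 0.424 -0.087  0.058]
barB [ 0.477 -0.088  0.058]
```

Call:
carry_out([
  [0.8,1,0,-1,-1],
  [0.8,1,0,-1,-1],
  [0.8,1,0,0,-1],
  [0.8,1,0,0,-1],
  [0.8,1,0,0,-1],
  [0.8,1,0,0,-1],
  [0.8,1,0,0,-1],
  [0.8,1,0,0,-1],
  [0.8,1,0,0,-1],
  [0.8,1,0,0,-1],
])

```text
t: 0.98
tcp_pos: [0.37, -0.4429, 0.2643]
tool_rot: [-3.141, -0.0, 1.173]
wrist_force: [0.2, -0.8, -0.1]
finger_gap: 0.0761
```

Call:
carry_out([
  [0.8,1,0,0,-1],
  [0.8,1,0,0,-1],
  [0.8,1,0,0,-1],
  [0.8,1,0,0,-1],
  [0.8,1,0,0,-0.6],
  [0.8,1,0.3,0,0],
  [0.8,1,0.3,0,0],
  [0.8,1,0.3,0,0],
  [0.8,1,0.3,0,0],
  [0.8,1,0,0,0],
])

```text
t: 1.82
tcp_pos: [0.428, -0.1969, 0.2645]
tool_rot: [3.141, 0.0, 1.57]
wrist_force: [0.1, 0.0, 0.2]
finger_gap: 0.0763
```

Call:
carry_out([
  [0.8,1,0,0,0],
  [0.8,1,0,0,0],
  [0.8,1,0,0,0],
  [0.8,1,0,0,0],
  [0.8,1,0,0,0],
  [0.8,1,0,0,0],
  [0.8,1,0,0,0],
  [0.8,1,0,0,0],
  [0.8,1,0,0,0],
  [0.8,1,0,0,0],
])

```text
t: 2.65
tcp_pos: [0.4273, 0.0531, 0.2646]
tool_rot: [3.142, 0.0, 1.57]
wrist_force: [0.6, 0.1, 0.8]
finger_gap: 0.0761
```

Call:
carry_out([
  [0.8,1,0,0,0],
  [0.8,1,0,0,0],
  [0.8,1,0,0,0],
  [0.8,1,0,0,0],
  [0.8,1,0,0,0],
  [0.8,0.9,0,0,0],
  [0.8,0,0,0,0],
])

```text
t: 3.23
tcp_pos: [0.4276, 0.2021, 0.2644]
tool_rot: [-3.141, -0.0, 1.572]
wrist_force: [-0.5, -0.6, -0.0]
finger_gap: 0.0761
```

```bash
cat >> h.py <<'E'
def wproj(f,X):
    from scipy.spatial.transform import Rotation as R
    d=np.load('pics/'+f+'.npz');T=np.eye(4);T[:3,:3]=R.from_euler('xyz',d['rot']).as_matrix();T[:3,3]=d['tcp']
    C=T@d['hand_eye'];x=np.linalg.inv(C)@np.array([*X,1]);x=d['K']@x[:3];return x[:2]/x[2]
def wray(f,uv,z):
    from scipy.spatial.transform import Rotation as R
    d=np.load('pics/'+f+'.npz');T=np.eye(4);T[:3,:3]=R.from_euler('xyz',d['rot']).as_matrix();T[:3,3]=d['tcp']
    C=T@d['hand_eye'];r=C[:3,:3]@np.linalg.inv(d['K'])@np.array([*uv,1]);c=C[:3,3];return c+r*(z-c[2])/r[2]
E
python3 - <<'E'
from h import *
snap('wrist','w1');s=arm.sense();print(s['tcp_pos'])
im=cv2.imread('pics/w1.png')
for X in((.429,.202,.164),(.429,.202,0),(.4475,.0685,.03),(.6148,.132,.006)):
    p=wproj('w1',X);print(X,p);cv2.drawMarker(im,tuple(int(round(i)) for i in p),(0,255,0),0,14,1)
cv2.imwrite('pics/w1m.png',im)
E
```

```text
[0.42744005 0.20065972 0.26431903]
(0.429, 0.202, 0.164) [322.66296678 241.20649758]
(0.429, 0.202, 0) [322.24566675 209.93461722]
(0.4475, 0.0685, 0.03) [335.83953996 312.46020092]
(0.6148, 0.132, 0.006) [458.66928032 261.93660453]
```

View pics/w1m.png

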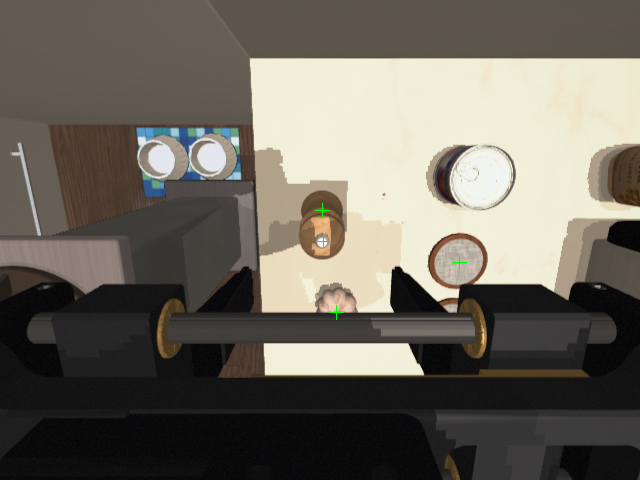

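The wrist view confirms the estimates: knob at (322,241), coaster_0 at (458,262) and the garlic all fall on their predictions. Next I grip the mill head.

Call:
carry_out([
  [0.8,0.05,0.05,1,0],
  [0.8,0,0,1,0],
  [0.8,0,0,1,0],
  [0.8,0,0,1,0],
  [0.8,0,0,1,0],
  [0.8,0,0,0.8,0],
  [0.8,0,0,0,0],
  [0.2,0,0,0,0],
  [0.2,0,0,0,0],
  [0.2,0,0,0,0],
])

```text
t: 4.12
tcp_pos: [0.4296, 0.2005, 0.1209]
tool_rot: [3.14, -0.001, 1.57]
wrist_force: [0.0, -0.8, 0.4]
finger_gap: 0.0612
```

Call:
carry_out([
  [0.2,0,0,0,0],
  [0.2,0,0,0,0],
  [0.2,0,0,0,0],
  [0.2,0,0,-0.5,0],
  [0.2,0,0,-1,0],
  [0.2,0,0,-1,0],
  [0.2,0,0,-1,0],
  [0.2,0,0,0,0],
])

```text
t: 4.78
tcp_pos: [0.4304, 0.2011, 0.2111]
tool_rot: [3.136, -0.002, 1.57]
wrist_force: [0.7, 0.4, -1.9]
finger_gap: 0.0388
```

Call:
carry_out([
  [0.2,-0.5,0.3,0,0],
  [0.2,-0.9,0.5,0,0],
  [0.2,-1,0.5,0,0],
  [0.2,-1,0.5,0,0],
  [0.2,-1,0.5,0,0],
  [0.2,-1,0.5,0,0],
  [0.2,-1,0.5,0,0],
  [0.2,-1,0.5,0,0],
  [0.2,-1,0.5,0,0],
  [0.2,-1,0.5,0,0],
])

```text
t: 5.62
tcp_pos: [0.5489, -0.0358, 0.2062]
tool_rot: [-3.14, -0.0, 1.57]
wrist_force: [0.3, -0.4, -2.2]
finger_gap: 0.0387
```

Call:
carry_out([
  [0.2,-1,0.5,0,0],
  [0.2,-1,0.5,0,0],
  [0.2,-1,0.5,0,0],
  [0.2,-1,0.5,0,0],
  [0.2,-0.5,0.5,0,0],
  [0.2,-0.2,0.3,0,0],
  [0.2,0,0,0,0],
  [0.2,0,0,0,0],
])

```text
t: 6.28
tcp_pos: [0.6182, -0.1514, 0.2063]
tool_rot: [-3.14, -0.001, 1.57]
wrist_force: [0.2, -0.1, -2.7]
finger_gap: 0.0388
```

Run:
```python
from h import *
snap('wrist','w2');print(arm.sense()['tcp_pos'])
im=cv2.imread('pics/w2.png')
for X in((.6189,-.1522,.006),(.6223,-.058,.006),(.621,-.266,.05)):
    p=wproj('w2',X);print(X,p);cv2.drawMarker(im,tuple(int(round(i)) for i in p),(0,255,0),0,14,1)
cv2.imwrite('pics/w2m.png',im)
```

```text
[ 0.61803769 -0.15101404  0.20659669]
(0.6189, -0.1522, 0.006) [321.92888222 219.70722746]
(0.6223, -0.058, 0.006) [325.16226183 132.86057037]
(0.621, -0.266, 0.05) [323.78958779 329.57310882]
```

View pics/w2m.png

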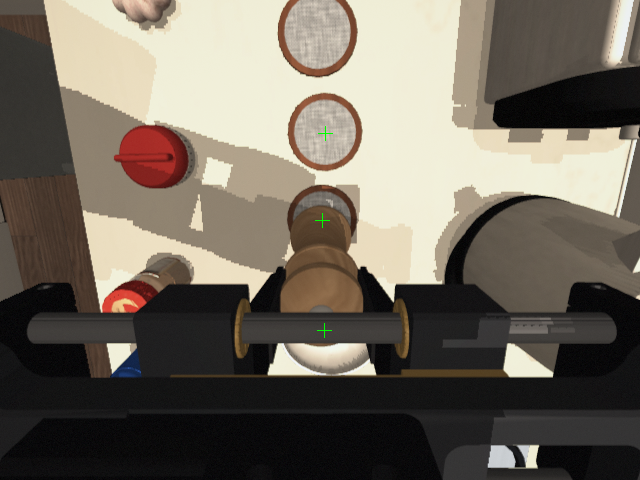

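Run:
```python
from h import *
d=np.load('pics/s0.npz')
for p in((322,150),(290,130),(318,138)):
  for z in(0,.03):
    r=d['R'].T@np.linalg.inv(d['K'])@np.array([*p,1]);c=-d['R'].T@d['t'];print(p,(c+r*(z-c[2])/r[2]).round(3))
for z in (0,.02,.1,.2):print(z,wray('w2',(448,265),z).round(3),wray('w2',(470,245),z).round(3))
```

```text
(322, 150) [ 0.784 -0.178  0.   ]
(322, 150) [ 0.764 -0.166  0.03 ]
(290, 130) [ 0.889 -0.139  0.   ]
(290, 130) [ 0.867 -0.128  0.03 ]
(318, 138) [ 0.824 -0.19   0.   ]
(318, 138) [ 0.804 -0.178  0.03 ]
0 [ 0.77  -0.208  0.   ] [ 0.793 -0.184  0.   ]
0.02 [ 0.762 -0.202  0.02 ] [ 0.784 -0.178  0.02 ]
0.1 [ 0.73  -0.175  0.1  ] [ 0.747 -0.156  0.1  ]
0.2 [ 0.69  -0.141  0.2  ] [ 0.701 -0.129  0.2  ]
```

Call:
carry_out([
  [0.2,-0.04,0,0.5,0],
  [0.2,0,0,0.8,0],
  [0.2,0,0,0.8,0],
  [0.2,0,0,0.5,0],
  [0.2,0,0,0,0],
  [0.2,0,0,0,0],
])

```text
t: 6.83
tcp_pos: [0.6183, -0.1521, 0.1422]
tool_rot: [-3.141, -0.0, 1.571]
wrist_force: [0.0, 0.2, -0.6]
finger_gap: 0.0382
```

Call:
carry_out([
  [0.2,0,0,0.3,0],
  [0.2,0,0,0.2,0],
  [0.2,0,0,0.08,0],
  [0.2,0,0,0,0],
  [0.2,0,0,0,0],
])

```text
t: 7.25
tcp_pos: [0.6187, -0.1531, 0.1278]
tool_rot: [3.141, 0.0, 1.57]
wrist_force: [0.0, 0.1, -1.6]
finger_gap: 0.0391
```

Call:
carry_out([
  [0.2,0,0,0.06,0],
  [0.2,0,0,0.06,0],
  [0.2,0,0,0,0],
  [0.2,0,0,0,0],
])

```text
t: 7.58
tcp_pos: [0.6191, -0.1533, 0.1264]
tool_rot: [3.14, 0.001, 1.57]
wrist_force: [-2.8, 1.6, 11.3]
finger_gap: 0.0386
```

Contact shows at 11 N, so I release and rise.

Call:
carry_out([
  [0.2,0,0,-0.04,0],
  [0.8,0,0,0,0],
  [0.8,0,0,0,0],
  [0.8,0,0,0,0],
  [0.8,0,0,0,0],
  [0.8,0,0,-0.5,0],
  [0.8,0,0,-1,0],
  [0.8,0,0,-1,0],
  [0.8,0,0,-1,0],
  [0.8,0,0,-1,0],
])

```text
t: 8.42
tcp_pos: [0.6185, -0.153, 0.2392]
tool_rot: [-3.141, -0.0, 1.57]
wrist_force: [0.3, -0.0, -0.4]
finger_gap: 0.076
```

Call:
carry_out([
  [0.75,0,-1,0,0],
  [0.75,0,-1,0,0],
  [0.75,-0.4,-1,0,0],
  [0.75,-0.4,-1,0,0],
  [0.75,-0.4,-1,0,0],
  [0.75,-0.5,-1,0,0],
  [0.75,-0.5,-0.9,0,0],
  [0.75,-0.5,0,0,0],
  [0.75,0,0,0,0],
])

```text
t: 9.17
tcp_pos: [0.4459, -0.2222, 0.2386]
tool_rot: [3.141, 0.001, 1.568]
wrist_force: [0.4, -0.5, 0.5]
finger_gap: 0.0709
```

Run:
```python
from h import *
snap('wrist','w3');print(arm.sense()['tcp_pos'])
im=cv2.imread('pics/w3.png')
for X in((.6189,-.1522,.17),(.6223,-.058,.006),(.4441,-.2174,.106)):
    p=wproj('w3',X);print(X,p);cv2.drawMarker(im,tuple(int(round(i)) for i in p),(0,255,0),0,14,1)
cv2.imwrite('pics/w3m.png',im)
```

```text
[ 0.44647462 -0.22131798  0.2383066 ]
(0.6189, -0.1522, 0.17) [568.08112035 155.02560166]
(0.6223, -0.058, 0.006) [479.79413595  66.91116363]
(0.4441, -0.2174, 0.106) [318.86341426 227.29943605]
```

View pics/w3m.png

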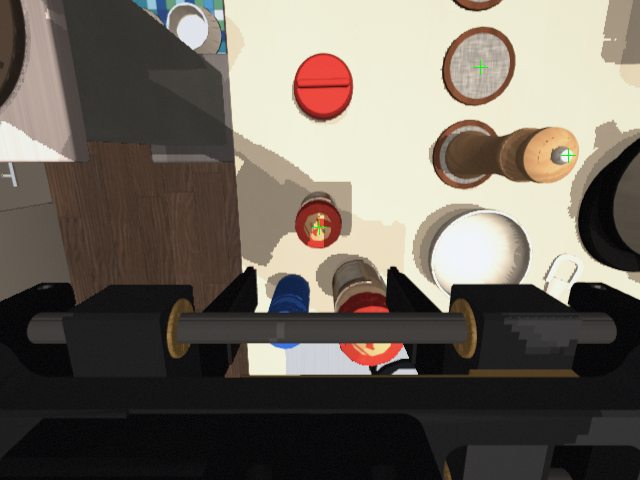

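The mill stands on coaster_3, with its knob at (565,155). The jar cap centre is near (319,225), next to the predicted (319,227). I go down on the cap.

Call:
carry_out([
  [0.7,0.18,-0.1,0.5,0],
  [0.7,0,0,1,0],
  [0.7,0,0,1,0],
  [0.7,0,0,1,0],
  [0.7,0,0,1,0],
  [0.7,0,0,1,0],
  [0.7,0,0,0.9,0],
  [0.7,0,0,0,0],
  [0.3,0,0,0,0],
  [0.3,0,0,0,0],
])

```text
t: 10.05
tcp_pos: [0.4445, -0.2159, 0.0789]
tool_rot: [3.141, 0.0, 1.57]
wrist_force: [-0.0, 1.0, -0.2]
finger_gap: 0.0582
```

Call:
carry_out([
  [0.3,0,0,0,0],
  [0.3,0,0,0,0],
  [0.3,0,0,0,0],
  [0.3,0,0,0,0],
])

```text
t: 10.38
tcp_pos: [0.4441, -0.2162, 0.0792]
tool_rot: [3.14, 0.001, 1.57]
wrist_force: [-0.1, -0.2, 7.0]
finger_gap: 0.0435
```

Call:
carry_out([
  [0.3,0,0,-0.6,0],
  [0.3,0,0,-1,0],
  [0.3,0,0,-1,0],
  [0.3,0.3,0,-1,0],
  [0.3,1,0,0,0],
  [0.3,1,0,0,0],
  [0.3,1,0,0,0],
  [0.3,1,0.3,0,0],
  [0.3,1,0.6,0,0],
  [0.3,0.7,1,0,0],
])

```text
t: 11.22
tcp_pos: [0.4902, -0.064, 0.1688]
tool_rot: [-3.141, -0.0, 1.57]
wrist_force: [1.3, -1.1, -1.1]
finger_gap: 0.044
```

Call:
carry_out([
  [0.3,0.3,1,0,0],
  [0.3,0,1,0,0],
  [0.3,0,1,0,0],
  [0.3,0,1,0,0],
  [0.3,0,0.8,0,0],
  [0.3,0,0.4,0,0],
  [0.3,0,0,0,0],
  [0.3,0,0,0,0],
])

```text
t: 11.88
tcp_pos: [0.6208, -0.0585, 0.1679]
tool_rot: [-3.141, -0.0, 1.57]
wrist_force: [-1.3, -0.3, -1.3]
finger_gap: 0.0436
```

Run:
```python
from h import *
snap('wrist','w4');s=arm.sense();print(s['tcp_pos'],s['finger_gap'],s['wrist_force'])
for X in((.6223,-.058,.006),(.6146,.0378,.006),(.6148,.132,.006)):print(wproj('w4',X))
```

```text
[ 0.6204085  -0.05850169  0.16803435] 0.04410700863230912 [-0.09854893 -0.23457929 -1.4358011 ]
[322.63192996 225.44842148]
[314.64704774 126.92157876]
[314.33683147  14.26528213]
```

View pics/w4.png

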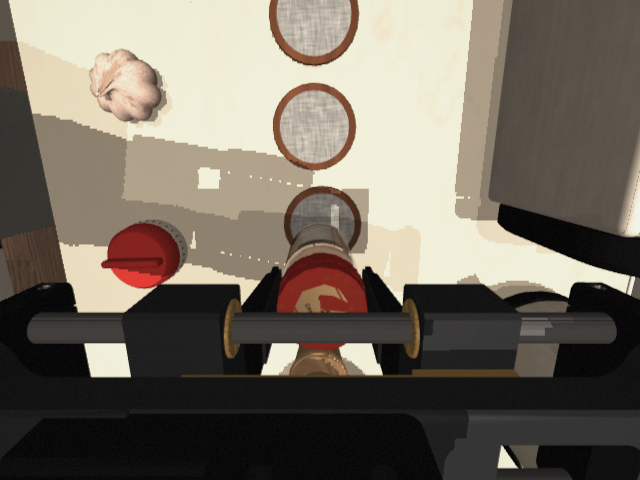

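The jar hangs upright over coaster_2, and coaster_1 sits at (315,126) as predicted.

Call:
carry_out([
  [0.3,0,0.05,0.5,0],
  [0.3,0,0,0.9,0],
  [0.3,0,0,0.9,0],
  [0.3,0,0,0.6,0],
  [0.3,0,0,0.2,0],
  [0.3,0,0,0.08,0],
  [0.3,0,0,0,0],
  [0.3,0,0,0,0],
])

```text
t: 12.6
tcp_pos: [0.6228, -0.0587, 0.0895]
tool_rot: [3.14, 0.0, 1.57]
wrist_force: [-0.2, 0.1, -1.3]
finger_gap: 0.0439
```

Call:
carry_out([
  [0.3,0,0,0.06,0],
  [0.3,0,0,0.05,0],
  [0.3,0,0,0,0],
  [0.3,0,0,0,0],
])

```text
t: 12.93
tcp_pos: [0.6226, -0.0586, 0.0861]
tool_rot: [3.141, 0.0, 1.57]
wrist_force: [-0.1, -0.5, -1.5]
finger_gap: 0.0442
```

Call:
carry_out([
  [0.3,0,0,0.05,0],
  [0.3,0,0,0.05,0],
  [0.3,0,0,0,0],
  [0.3,0,0,0,0],
])

```text
t: 13.27
tcp_pos: [0.6228, -0.0587, 0.0852]
tool_rot: [3.14, 0.001, 1.57]
wrist_force: [-5.1, 0.3, 16.2]
finger_gap: 0.0439
```

Call:
carry_out([
  [0.3,0,0,-0.04,0],
  [0.75,0,0,0,0],
  [0.75,0,0,0,0],
  [0.75,0,0,0,0],
  [0.75,0,0,0,0],
  [0.75,0,0,-0.5,0],
  [0.75,0,0,-1,0],
  [0.75,0,0,-1,0],
  [0.75,0,0,-1,0],
  [0.75,0,0,-1,0],
])

```text
t: 14.1
tcp_pos: [0.6224, -0.0585, 0.199]
tool_rot: [3.141, 0.0, 1.57]
wrist_force: [0.8, 0.7, 0.0]
finger_gap: 0.0714
```

Call:
carry_out([
  [0.95,0.6,-1,0,0],
  [0.95,0.7,-1,0,0],
  [0.95,0.7,-1,0,0],
  [0.95,0.8,-1,0,0],
  [0.95,0.8,-1,0,0],
  [0.95,0.8,-1,0,0],
  [0.95,0.7,-1,0,0],
  [0.95,0,0,0,0],
  [0.95,0,0,0,0],
])

```text
t: 14.85
tcp_pos: [0.4472, 0.0698, 0.198]
tool_rot: [3.14, 0.0, 1.572]
wrist_force: [0.7, -0.2, -0.2]
finger_gap: 0.0903
```

Run:
```python
from h import *
snap('wrist','w5');s=arm.sense();print(s['tcp_pos'])
for X in((.6223,-.058,.112),(.4475,.0685,.03),(.4484,-.0815,.058)):print(wproj('w5',X))
```

```text
[0.44811863 0.06923337 0.19782285]
[515.09523043 382.70756686]
[321.07685192 225.87494233]
[321.71730158 367.88641969]
```

View pics/w5.png

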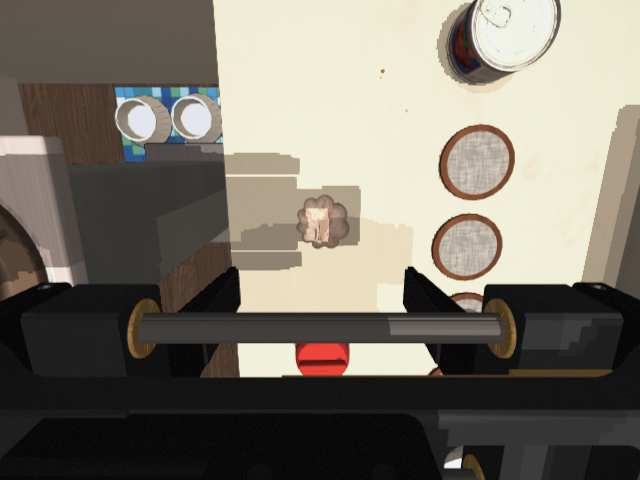

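The garlic sits at about (322,221), upright, and slightly further in y than estimated.

Call:
carry_out([
  [0.95,0.12,0,1,0],
  [0.95,0,0,1,0],
  [0.95,0,0,1,0],
  [0.95,0,0,1,0],
  [0.95,0,0,1,0],
  [0.95,0,0,1,0],
  [0.95,0,0,1,0],
  [0.95,0,0,0.5,0],
  [0.95,0,0,0,0],
])

```text
t: 15.65
tcp_pos: [0.4477, 0.0714, 0.0069]
tool_rot: [-3.138, 0.0, 1.569]
wrist_force: [-0.3, -0.2, -0.4]
finger_gap: 0.0907
```

Call:
carry_out([
  [0.4,0,0,0,0],
  [0.4,0,0,0,0],
  [0.4,0,0,0,0],
  [0.4,0,0,0,0],
  [0.4,0,0,0,0],
  [0.4,0,0,0,0],
  [0.4,0,0,0,0],
  [0.4,0,0,0,0],
])

```text
t: 16.32
tcp_pos: [0.4478, 0.0721, 0.0098]
tool_rot: [3.141, 0.0, 1.57]
wrist_force: [-0.8, -0.3, 7.9]
finger_gap: 0.0521
```

Call:
carry_out([
  [0.4,0,0,-0.6,0],
  [0.4,0,0,-1,0],
  [0.4,0,0.3,-0.8,0],
  [0.4,-0.2,1,0,0],
  [0.4,-0.3,1,0,0],
  [0.4,-0.3,1,0,0],
  [0.4,-0.3,1,0,0],
  [0.4,-0.27,1,0,0],
  [0.4,0,0.9,0,0],
  [0.4,0,0.47,0,0],
])

```text
t: 17.15
tcp_pos: [0.6166, 0.0371, 0.0693]
tool_rot: [3.14, 0.0, 1.569]
wrist_force: [-1.1, -0.1, -0.3]
finger_gap: 0.0523
```

Call:
carry_out([
  [0.4,0,0,0.5,0],
  [0.4,0,0,0.7,0],
  [0.4,0,0,0.6,0],
  [0.4,0,0,0.2,0],
  [0.4,0,0,0,0],
  [0.4,0,0,0,0],
])

```text
t: 17.65
tcp_pos: [0.6138, 0.0378, 0.0192]
tool_rot: [-3.141, 0.0, 1.57]
wrist_force: [1.3, 0.2, -0.5]
finger_gap: 0.0521
```

Call:
carry_out([
  [0.4,0,0.02,0.06,0],
  [0.4,0,0,0.06,0],
  [0.4,0,0,0.04,0],
  [0.4,0,0,0,0],
  [0.4,0,0,0,0],
])

```text
t: 18.07
tcp_pos: [0.6151, 0.0377, 0.0159]
tool_rot: [3.141, 0.0, 1.57]
wrist_force: [-1.2, 1.1, 4.9]
finger_gap: 0.0522
```

Contact is made, so I release, rise and go toward the timer.

Call:
carry_out([
  [0.6,0,0,0,0],
  [0.7,0,0,0,0],
  [0.8,0,0,0,0],
  [0.9,0,0,0,0],
  [0.9,0,0,-0.5,0],
  [0.9,0,0,-1,0],
  [0.9,0,0,-1,0],
  [0.9,0,0,-1,0],
  [0.9,0,0,-1,0],
  [0.9,0,0,-1,0],
])

```text
t: 18.9
tcp_pos: [0.6147, 0.0377, 0.1551]
tool_rot: [3.141, 0.0, 1.57]
wrist_force: [0.4, 0.2, -0.2]
finger_gap: 0.086
```

Call:
carry_out([
  [1,0,-1,-1,0],
  [1,-0.7,-1,-1,0],
  [1,-0.8,-1,0,0],
  [1,-0.8,-1,0,0],
  [1,-0.8,-1,0,0],
  [1,-0.8,-1,0,0],
  [1,-0.8,-0.66,0,0],
  [1,0,0,0,0],
  [1,0,0,0,0],
])

```text
t: 19.65
tcp_pos: [0.4479, -0.0804, 0.2039]
tool_rot: [3.14, 0.0, 1.568]
wrist_force: [0.5, 0.5, -0.2]
finger_gap: 0.0949
```

Run:
```python
from h import *
snap('wrist','w6');s=arm.sense();print(s['tcp_pos'])
for X in((.6146,.0378,.03),(.6146,.0378,.006),(.4484,-.0815,.023),(.4484,-.0815,.058)):print(wproj('w6',X))
```

```text
[ 0.44849377 -0.0798739   0.20368778]
[492.19645033 103.69785208]
[480.6423067  107.13302887]
[321.29771146 223.20154107]
[321.32827822 230.38350741]
```

View pics/w6.png

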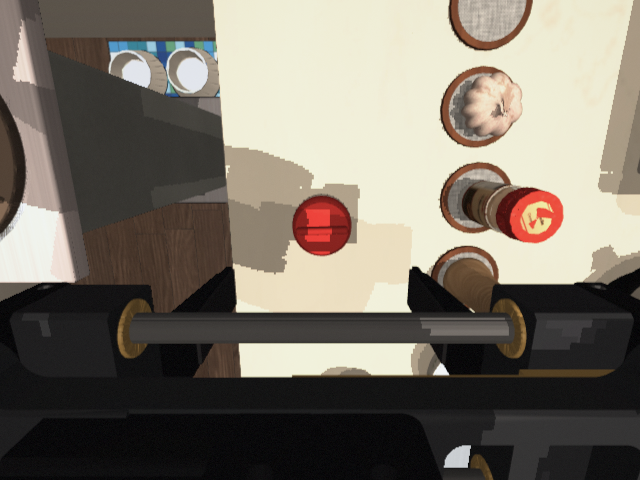

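The garlic is upright on coaster_1 at (492,104). The timer is centred near (322,225), in line with the estimate.

Call:
carry_out([
  [1,-0.05,0,1,0],
  [1,0,0,1,0],
  [1,0,0,1,0],
  [1,0,0,1,0],
  [1,0,0,1,0],
  [1,0,0,1,0],
  [1,0,0,1,0],
  [1,0,0,0.6,0],
  [1,0,0,0,0],
])

```text
t: 20.45
tcp_pos: [0.4479, -0.0799, 0.0104]
tool_rot: [-3.138, -0.001, 1.571]
wrist_force: [-0.1, 0.4, -0.4]
finger_gap: 0.0952
```

Call:
carry_out([
  [0.5,0,0,0,0],
  [0.5,0,0,0,0],
  [0.5,0,0,0,0],
  [0.5,0,0,0,0],
  [0.5,0,0,0,0],
  [0.5,0,0,0,0],
  [0.5,0,0,0,0],
])

```text
t: 21.03
tcp_pos: [0.4486, -0.081, 0.0135]
tool_rot: [3.14, 0.0, 1.57]
wrist_force: [-0.7, 1.1, 6.3]
finger_gap: 0.0636
```

Call:
carry_out([
  [0.5,0,0,-0.6,0],
  [0.5,0,0,-1,0],
  [0.5,0.4,0,-0.8,0],
  [0.5,1,0,0,0],
  [0.5,1,0,0,0],
  [0.5,1,0,0,0],
  [0.5,1,0,0,0],
  [0.5,1,0,0,0],
  [0.5,1,0.3,0,0],
  [0.5,1,0.6,0,0],
])

```text
t: 21.87
tcp_pos: [0.4697, 0.1053, 0.0731]
tool_rot: [-3.14, 0.0, 1.57]
wrist_force: [2.1, -1.0, -1.2]
finger_gap: 0.0634
```

Call:
carry_out([
  [0.5,0.8,1,0,0],
  [0.5,0.32,1,0,0],
  [0.5,0,1,0,0],
  [0.5,0,1,0,0],
  [0.5,0,1,0,0],
  [0.5,0,0.75,0,0],
  [0.5,0,0,0,0],
  [0.5,0,0,0.6,0],
  [0.5,0,0,0.8,0],
  [0.5,0,0,0.4,0],
])

```text
t: 22.7
tcp_pos: [0.6133, 0.1317, 0.0262]
tool_rot: [-3.139, 0.0, 1.57]
wrist_force: [-0.0, -0.1, -0.3]
finger_gap: 0.0632
```

Call:
carry_out([
  [0.5,0,0,0.2,0],
  [0.5,0,0,0.06,0],
  [0.5,0,0,0,0],
  [0.5,0,0,0,0],
])

```text
t: 23.03
tcp_pos: [0.615, 0.132, 0.0221]
tool_rot: [3.141, -0.0, 1.57]
wrist_force: [-0.6, -0.9, -0.6]
finger_gap: 0.0633
```

Contact is expected at 0.0195.

Call:
carry_out([
  [0.5,0,0,0.06,0],
  [0.5,0,0,0.06,0],
  [0.5,0,0,0,0],
  [0.5,0,0,0,0],
])

```text
t: 23.37
tcp_pos: [0.6151, 0.132, 0.0196]
tool_rot: [3.14, -0.0, 1.57]
wrist_force: [-1.8, -0.2, 7.6]
finger_gap: 0.0634
```

Call:
carry_out([
  [0.7,0,0,0,0],
  [0.9,0,0,0,0],
  [0.95,0,0,0,0],
  [0.95,0,0,0,0],
  [0.95,0,0,-0.5,0],
  [0.95,0,0,-1,0],
  [0.95,0,0,-1,0],
  [0.95,0,0,-1,0],
  [0.95,0,0,-1,0],
  [0.95,0,0,-1,0],
])

```text
t: 24.2
tcp_pos: [0.6145, 0.1319, 0.1581]
tool_rot: [3.141, 0.0, 1.57]
wrist_force: [-0.1, -0.9, -0.3]
finger_gap: 0.0906
```

Call:
carry_out([
  [0.9,0,-1,-1,0],
  [0.9,0,-1,-1,0],
  [0.9,0,-1,0,0],
  [0.9,0,-1,0,0],
  [0.9,0,-1,0,0],
  [0.9,0,-1,0,0],
  [0.9,0,-1,0,0],
  [0.9,0,0,0,0],
  [0.9,0,0,0,0],
])

```text
t: 24.95
tcp_pos: [0.4393, 0.1322, 0.207]
tool_rot: [3.14, -0.0, 1.57]
wrist_force: [-0.0, -0.2, -0.0]
finger_gap: 0.086
```

Run:
```python
from h import *
out=[]
for n,f,c in(('scene','s1',(140,320,180,440)),('side','d1',(90,390,290,420))):
    d=snap(n,f);im=cv2.resize(d['color'],None,fx=3,fy=3,interpolation=cv2.INTER_CUBIC)
    for X in((.6148,.132,.064),(.6146,.0378,.064),(.6223,-.058,.112),(.6189,-.1522,.17)):
        x=d['K']@(d['R']@np.array(X)+d['t']);p=x[:2]/x[2];print(f,p.round(1));cv2.drawMarker(im,tuple(int(i*3+1) for i in p),(0,255,0),0,10,1)
    y0,y1,x0,x1=c;im=im[3*y0:3*y1,3*x0:3*x1];s=600/max(im.shape[0],600);out.append(cv2.resize(im,None,fx=s,fy=s))
for i,o in enumerate(out):cv2.imwrite(f'pics/f{i}.png',o)
```

```text
s1 [246.8 240.6]
s1 [282.1 221.8]
s1 [314.7 190.4]
s1 [350.6 159.1]
d1 [339.6 157.4]
d1 [344.8 195.6]
d1 [356.6 223.6]
d1 [364.2 253.6]
```

View pics/f0.png

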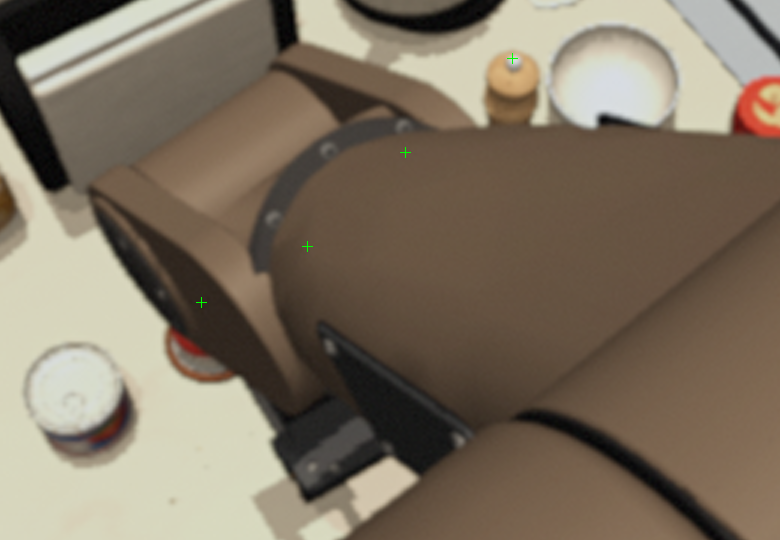

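View pics/f1.png

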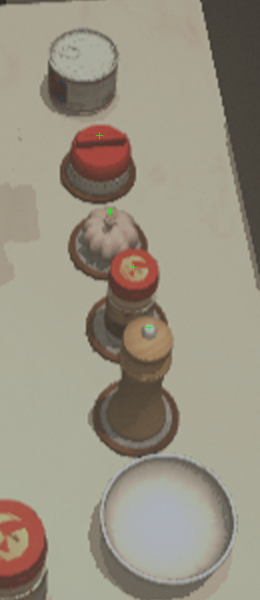

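The side view shows all four upright. The mill, jar, garlic and timer tops lie on the predicted points to about a pixel (about 2 mm), and the bowl and tin stand undisturbed. In the scene view the arm hides the middle; the mill knob at crop (513,60) also matches.

```bash
python3 -c "
from cell import arm
print(arm.hand_in())"
```

```text
the job is handed in; nothing more can be done
None
```

All four things are set out and the job is handed in, after about 25 s of robot time. From the bowl to the tin: mill (coaster_3), small red-capped jar (coaster_2), garlic stem up (coaster_1), timer (coaster_0).

- **Placing:** each one was lowered until the wrist force showed contact (5 to 16 N) and then released.
- **Last check, side view:** all four stand upright, their tops within about a pixel (some 2 mm) of the coaster centres. The bowl and tin look unmoved, judged by eye only. The gripper was clear of everything.
- **Last check, scene view:** the arm hid everything but the mill, whose knob agreed. The garlic and jar were seen standing in an earlier wrist picture; the timer's final placing was checked only from the side.

No check failed, but two readings differed slightly from expectation. The mill's head read 39 mm in the grip against the stated 40 to 43 mm. The garlic lay about 4 mm from my first estimate, and I corrected for that before gripping it.

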